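# Park the ink spatula, unlatch the print screen and hold it up

## Task

Open the printing screen so that the notebook under it can be taken out: first pick the ink spatula off the mesh and hang it by its eye over the upright pin of the blue drip plate, lying down on the plate, and let go of it. Then pull the red latch knob sideways against its spring, lift the screen's tongue off its ball until the knob is at least 10 cm higher than it was, and finish while still holding the screen up, motionless, in the gripper. Leave the ink jar, the tape roll and the stack of notebooks where they are.

Things in the scene. Friction and masses are not known exactly. Their poses are not given: they have to be found in the camera images.
- spatula_mid (a point): Centre of the ink spatula's handle, half-way up: red handle 100 x 22 x 16 mm (length x width x height), along its own x; z up, the handle's underside is 8 mm below this point. At the +x end a steel ring (the eye), at the -x end a yellow blade 55 mm wide, 6 mm thick, ending 85 mm from here. 90 g. It starts lying flat on the green mesh of the screen with +x roughly away from the robot; the mesh is 206 mm wide and recessed 20 mm below the top of the wooden frame around it.
- spatula_eye (a point): Centre of the spatula's eye: a flat steel ring of 32 mm outer and 18 mm inner diameter, 8 mm thick (underside flush with the handle's), 68 mm from spatula_mid along its +x. This point is half-way up the ring.
- spatula: The whole loose spatula: origin at the underside of the handle's middle, 8 mm below spatula_mid, same axes.
- pin_foot (a point): Foot of the upright orange pin on the blue drip plate: pin 10 mm in diameter with a pointed top, 36 mm high above the plate. This point is on the pin's axis at the plate's upper face, 10 mm above the table. The plate is fixed, 220 x 100 mm; the pin stands 68 mm from its middle on its long centre line. Own axes are the plate's: the plate lies mostly towards -x of the pin, so a spatula parked with its own x along this x lies fully on the plate.
- latch_knob (a point): Centre of the red latch knob on the screen's tongue: a block 30 (x) x 22 (y) x 45 (z) mm, the knob's foot plate 22 mm below this point and the tongue's top 28 mm below it. It moves with the screen and the latch. Own +y is the direction in which the latch must be pulled (to the robot's left as built); own x points away from the screen's hinge; own z is square to the screen, up when it is closed. A brass lip under the ball locks the tongue while the latch is in.
- latch (a joint): Latch slide, m: 0 = in, locked (where its spring returns it); grows as the knob is pulled to its +y; free of the ball from 0.010; stop at 0.018. The spring pushes back with 3 N at 0 and 7.5 N at the stop.
- screen: Hinged screen (wooden frame 280 x 250 x 24 mm, green mesh, tongue, latch). Origin in the tongue over the ball, 335 mm from the hinge axis, 88 mm above the table when closed; x away from the hinge, z square to the screen. Its tilt from level is the hinge angle: 0 closed, stop at 1.0 rad; the knob end rises. About 0.7 kg, falls shut when let go; about 4 N at the knob carry it.
- press: The fixed press with all it carries (black base 400 x 260 x 20 mm, platen with a notebook, hinged screen, latch): origin at table level; own x points from the hinge to the ball (away from the robot), y along the hinge axis, z up. The horizontal hinge axis lies at x = -145 mm, z = 88 mm of this frame; the knob centre, closed and latched, at x = 190, y = 0, z = 122.5 mm; the ball is 190 mm along x.
- ink_jar: Blue ink jar with a black cap, 68 mm in diameter, 85 mm high; origin at the centre of its underside. Bystander.
- tape_roll: Brown roll of tape lying flat, 90 mm in diameter, 48 mm high; origin at the centre of its underside. Bystander.
- notebooks: Stack of five spiral notebooks, 160 x 216 x 60 mm; origin at the centre of its underside. Bystander.
There are look-alikes about, which are no part of the job. What is shaped like the spatula but white is not meant.

How it is judged:
On the way, in this order (a step that is already met when the one before it is completed fails the run):
1. the spatula lies on the drip plate with its eye over the pin, let go, and the screen is still closed (horizontal distance between spatula_eye and pin_foot below 0.008 m and z of spatula_eye in the frame of pin_foot below 0.016 m and angle between spatula_mid's own z axis and vertical below 0.2 rad and contact force between the fingers and spatula below 0.1 N and angle between screen's own z axis and vertical below 0.03 rad), for 0.2 s.
2. the latch is pulled out while the screen is down (value of joint latch above 0.009 m and angle between screen's own z axis and vertical below 0.05 rad), for 0.05 s.
3. the tongue is lifted clear of its ball (angle between screen's own z axis and vertical above 0.1 rad and contact force between the fingers and screen above 0.5 N), for 0.1 s.
At the end, for the whole second after the job is handed in: Screen raised at least 0.27 rad, still, held by the fingers (over 0.5 N), nothing else touching it; spatula released, at rest, level within 0.2 rad, eye within 8 mm of the pin's axis and at most 16 mm above its foot; bystanders upright, within 30 mm of where they stood (angle between screen's own z axis and vertical above 0.27 rad and angular speed of screen below 0.05 rad/s and contact force between the fingers and screen above 0.5 N and horizontal distance between spatula_eye and pin_foot below 0.008 m and z of spatula_eye in the frame of pin_foot below 0.016 m and angle between each of spatula_mid, ink_jar, tape_roll, notebooks's own z axis and vertical below 0.2 rad and contact force between each of the fingers, screen and spatula below 0.1 N and linear speed of spatula below 0.02 m/s and contact force between screen and ink_jar below 0.1 N and contact force between screen and tape_roll below 0.1 N and contact force between screen and notebooks below 0.1 N and distance of each of ink_jar, tape_roll, notebooks from where it was at the start of the episode below 0.03 m); the arm keeps its last pose, push and grip.
It fails at once if the screen is raised before the spatula is on its pin (angle between screen's own z axis and vertical above 0.06 rad and horizontal distance between spatula_eye and pin_foot above 0.02 m).
It fails at once if a bystander is moved or tipped (distance of any of ink_jar, tape_roll, notebooks from where it was at the start of the episode above 0.03 m or angle between any of ink_jar, tape_roll, notebooks's own z axis and vertical above 0.3 rad).
It also fails if it takes over 59 s, if anything falls off the work surface, if the arm or the gripper's body presses on something with over 40 N, if the wrist force passes 120 N, or if a joint passes its speed limit or range.

## Robot

A 6-joint arm with a two-finger parallel gripper is mounted at the origin on the work surface. World frame = base frame: x ahead of the robot, y to its left, z up, the work surface at z = 0. Lengths are in m, angles in rad, forces in N, time in s.
With the tool pointing down it reaches from about 0.375 to 0.9 m from the base axis. Payload 3.1 kg.
Tool frame: the origin (TCP) lies midway between the tips of the shut fingers; the grasp point (between the pads) lies 19 mm behind it; x points along the fingers, y is the direction in which the jaws open and shut, and the axes are right-handed (so a half turn about x gives the same grasp; the last joint's range is limited). The gripper opens to 87 mm and grips with 3 to 60 N. Pads are 19 mm wide; open, the fingers measure 117 mm over their backs; the gripper's body (75 mm by 190 mm) begins 51 mm behind the grasp point.
Start: joints at [0.949, 0.527, 1.433, -0, 1.181, -0.178], TCP at [0.268, 0.564, 0.223] pointing down, gripper open.
Joint ranges: [-3.08, 3.08], [-0.75, 2.2], [0.22, 2.44], [-1.43, 4.57], [0, 2.65], [-2.85, 2.85]. Speed limits (rad/s): [2.79, 2.79, 3.14, 3.14, 3.14, 3.14].

## Interface

Orientations are given as a unit quaternion [x, y, z, w].
In Python, from rig import get_obs, imaging, robot gives the robot as it stands.
- The arm moves only by the shell command python3 -m inch 'ROWS' [FORCE]. ROWS is JSON, a list of rows, each a list of 3 entries, a list of its own where there are three numbers: the finger opening in mm, from 0 to 87, then the shift along the tool's x, y, z in mm, then the turn, a rotation vector about the tool's x, y, z in degrees. In form: [[grip, [dx, dy, dz], [wx, wy, wz]], ...]. A call has 1 to 12 rows; each row shifts and turns the pose as measured when the row begins, along the tool's axes as they then stand; what a row does not reach is not made up. A row lasts 1/8 s, in which the tool goes at most 62.5 mm and 10.7 degrees, less where a joint would pass 70% of its speed; a pose out of reach is approached as far as the arm can. A call with a gripper value outside its range is refused whole. The fingers move at their own pace and stop on an object; FORCE is the grip in N (left out, the last holds). Time passes only in rows, so rows that do not move let the fingers close. It gives the time, the measured TCP pose, the force and the opening at its end, in the units of the state.
- get_obs(): the state, without advancing time (a new reading comes with each control period).
- imaging.camera(name): name is "side" or "top" or "wrist"; returns the picture (420x560x3 uint8, red, green, blue); there is no depth.
- imaging.camera_params(name): a dict with "camera_matrix" (3x3 intrinsics, pixels), "xyz" and "rotation" of the camera in the world. Camera axes: x right, y down, z forward; pixel columns grow to the right and rows downward; lengths in m; the calibration is good to about 2 mm. A picture is of the moment at which its call begins: read the wrist's pose just before it. camera_params takes no time and is no camera call; for the wrist camera it gives the pose at the moment of the call.
- robot.hand_in(): hands the job in, once; it reports no verdict.
Trained networks look in the newest picture that a camera, given by its name, has taken for a name from the list of things; names that differ only in an ending like _2 or _b are one class to them, and where a whole thing is asked for, a point or a joint stands for the part that bears it (a point fixed in the world has none). Each returns a list of dicts, best first, with "confidence" (0 to 1); they miss things now and then, are a little off and sometimes report something else, mostly with a low value. They report only what shows in the picture. A call takes as long as a camera call. They do not tell look-alikes from the thing itself.
- imaging.cut_out(camera, target): "pixels" (420x560 bool, what is visible of it) and "box" ([centre column, centre row, width, height] in pixels, round what is visible of it).
- imaging.tip_of(camera, target): "pixel" ([column, row] in pixels: a listed point, or the origin of a listed thing).
The state is a dict: "time": time; "q": joint angles; "joint_velocities": joint speeds; "joint_torque": joint torques, N m; "position": TCP position; "tool_rot": TCP orientation; "ft_force": force on the tool from outside, world axes, zero at the start; "moment": the same for the moment, N m; "grip_width": finger opening in m.
Only numpy, scipy, OpenCV 4.12 (cv2) and the standard library are available. Lean on these libraries where they do the work, as an engineer would, in place of code of your own. Each camera call takes 0.05 s, during which the arm holds its last target. There are 200 camera calls.

## Working session

There is one attempt and no reset: what is moved stays moved. The work goes in short steps, Python scripts to look and compute and a shell command to move; the robot and the scene stay as the last step left them, time stands still between calls to the robot, and variables do not carry over. Pictures are saved under pics/ and viewed, about 8 in all and at most 12, crops included, and the job is handed in when it is done.

```bash
ls; mkdir -p pics; cat > h.py <<'E'
import numpy as np, cv2
from rig import get_obs, imaging, robot
from scipy.spatial.transform import Rotation as R
def snap(n,f=None):
    im=imaging.camera(n); p=imaging.camera_params(n)
    if f: cv2.imwrite('pics/'+f,im[:,:,::-1])
    return im,p
def Rm(p):
    r=np.array(p['rotation']); return r if r.shape==(3,3) else R.from_quat(r).as_matrix()
def ray(p,px,z):
    d=Rm(p)@np.linalg.inv(np.array(p['camera_matrix']))@[px[0],px[1],1.]
    o=np.array(p['xyz']); return o+d*(z-o[2])/d[2]
def proj(p,X):
    c=np.array(p['camera_matrix'])@(Rm(p).T@(np.array(X)-p['xyz'])); return c[:2]/c[2]
def tri(obs):
    A=np.zeros((3,3));b=np.zeros(3)
    for p,px in obs:
        d=Rm(p)@np.linalg.inv(np.array(p['camera_matrix']))@[px[0],px[1],1.];d/=np.linalg.norm(d)
        M=np.eye(3)-np.outer(d,d);A+=M;b+=M@np.array(p['xyz'])
    return np.linalg.solve(A,b)
E
python3 - <<'E'
from h import *
print(get_obs())
ims={}
for n in ['top','side']:
    im,p=snap(n,n+'0.png'); print(n,p)
    for t in ['spatula_mid','spatula_eye','pin_foot','latch_knob','screen','press','ink_jar','tape_roll','notebooks']:
        print(n,t,[(np.round(d['pixel'],1).tolist(),round(d['confidence'],2)) for d in imaging.tip_of(n,t)][:4])
E
```

```text
pics
{'time': 0.0, 'q': array([ 9.48512869e-01,  5.28474949e-01,  1.43393083e+00,  9.57085944e-06,
        1.18136259e+00, -1.78488865e-01]), 'joint_velocities': array([-3.14459654e-05,  2.81510982e-04, -2.24366796e-03,  7.51010309e-04,
       -1.36195992e-03, -3.08698237e-04]), 'joint_torque': array([-8.51471623e-05, -4.40047038e+01, -1.76593870e+01,  6.33276463e-02,
        5.84641483e-02, -1.87565424e-04]), 'position': array([0.26788264, 0.56386187, 0.22155715]), 'tool_rot': array([ 0.15491461,  0.6900717 , -0.15632896,  0.68946629]), 'ft_force': array([0.02695768, 0.52215364, 0.55069558]), 'moment': array([ 0.013461  , -0.06500092, -0.00857777]), 'grip_width': 0.08689559272868061}
top {'camera_matrix': array([[485.22752804,   0.        , 283.7144642 ],
       [  0.        , 485.22752804, 220.37183442],
       [  0.        ,   0.        ,   1.        ]]), 'xyz': array([ 0.34052038, -0.04145047,  1.23161996]), 'rotation': array([-0.70497058,  0.70690575, -0.04274921,  0.03838301])}
top spatula_mid [([147.9, 331.9], 0.8), ([417.6, 322.2], 0.72), ([288.5, 206.4], 0.69)]
top spatula_e
[... 465 characters left out ...]
15838, 212.19043449],
       [  0.        ,   0.        ,   1.        ]]), 'xyz': array([ 0.11496792, -0.80534719,  0.98417894]), 'rotation': array([ 0.90360744, -0.21711983,  0.0820586 , -0.36002633])}
side spatula_mid [([230.9, 386.8], 0.74), ([131.6, 192.2], 0.63), ([280.1, 213.8], 0.55)]
side spatula_eye [([146.0, 175.1], 0.94), ([301.9, 210.4], 0.78), ([202.1, 370.8], 0.68)]
side pin_foot [([232.8, 145.8], 0.8), ([283.0, 214.5], 0.56), ([334.2, 359.2], 0.53)]
side latch_knob [([344.7, 196.5], 0.54)]
side screen [([344.0, 205.7], 0.88)]
side press [([275.7, 240.9], 0.77)]
side ink_jar [([389.6, 323.5], 0.76)]
side tape_roll [([333.3, 357.1], 0.71)]
side notebooks [([299.7, 141.7], 0.76)]
```

View pics/top0.png

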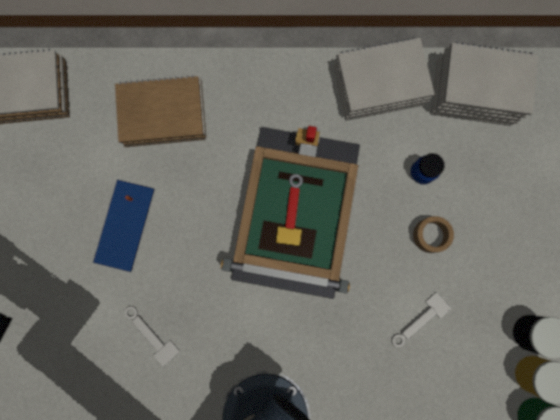

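View pics/side0.png

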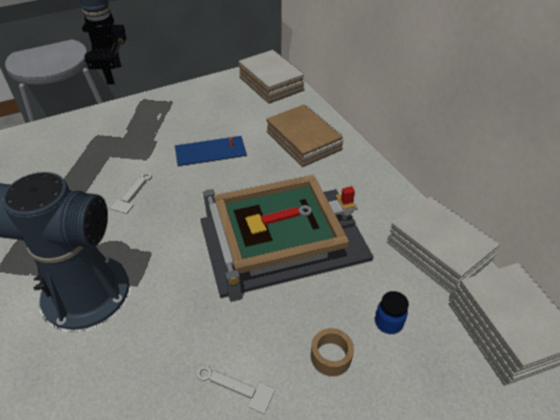

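```bash
python3 - <<'E'
from h import *
t=imaging.camera_params('top');s=imaging.camera_params('side')
for n,a,b in [('mid',(288.5,206.4),(280.1,213.8)),('eye',(296.7,179.9),(301.9,210.4)),('pin',(131.7,199.2),(232.8,145.8)),('knob',(311.4,134.3),(344.7,196.5)),('screen',(312.7,136.3),(344,205.7)),('press',(295,218.2),(275.7,240.9)),('jar',(421.6,172.3),(389.6,323.5)),('tape',(428.4,235.7),(333.3,357.1)),('nb',(164.8,116.5),(299.7,141.7))]:
    X=tri([(t,a),(s,b)]); print(n,X.round(4),'res',(proj(t,X)-a).round(1),(proj(s,X)-b).round(1))
E
```

```text
mid [ 0.5069 -0.0605  0.0859] res [ 0.1 -0.3] [-0.3  0.1]
eye [ 0.5659 -0.0788  0.0888] res [-0.5  1.6] [ 1.5 -0.4]
pin [0.5396 0.3353 0.0124] res [ 0.5 -1.4] [-1.1  0.2]
knob [ 0.6689 -0.1131  0.1224] res [-0.5  1.2] [ 1.2 -0.3]
screen [ 0.6704 -0.1172  0.0929] res [-0.8  2.2] [ 2.1 -0.6]
press [ 0.4867 -0.0778  0.0077] res [-0.1  0.2] [ 0.2 -0. ]
jar [ 0.6105 -0.4096 -0.0065] res [ 0.4 -0.8] [-1.   0.2]
tape [ 0.447  -0.4214 -0.0045] res [ 0.7 -1.7] [-2.1  0.4]
nb [0.7512 0.2603 0.0064] res [-0.4  1.3] [ 1.  -0.3]
```

Top view: the red spatula lies on the mesh (288,206), with its eye at (296,180). The blue plate is at (124,225) with the pin near its far end (128,197), and the red knob is at (311,133). The white spatulas are the decoys. The side view agrees. Next I'll refine using colour and get the tool axes.

```bash
cat >> h.py <<'E'
def go(pos,yaw_deg,pitch=0):
    """tool down, tool y along world direction yaw+90 (mod 180); prints shift(mm)/turn(deg) in current tool axes"""
    o=get_obs();C=R.from_quat(o['tool_rot'])
    best=None
    for k in (0,180):
        y=np.deg2rad(yaw_deg+90+k);Y=np.array([np.cos(y),np.sin(y),0]);X=np.array([0,0,-1.])
        T=R.from_matrix(np.c_[X,Y,np.cross(X,Y)])
        h=np.deg2rad(yaw_deg+90); T=R.from_rotvec(-np.deg2rad(pitch)*np.array([np.cos(h),np.sin(h),0]))*T
        w=np.rad2deg((C.inv()*T).as_rotvec())
        if best is None or np.linalg.norm(w)<np.linalg.norm(best): best=w
    d=C.inv().apply(np.array(pos)-o['position'])*1000
    print('t',round(o['time'],2),'pos',o['position'].round(4),'shift',d.round(1),'turn',best.round(1),'q6',o['q'][5].round(2),'F',o['ft_force'].round(1),'w',round(o['grip_width'],4))
    return d,best
def yawof(v): return np.rad2deg(np.arctan2(v[1],v[0]))
E
python3 - <<'E'
from h import *
o=get_obs();print(R.from_quat(o['tool_rot']).as_matrix().round(3))
p=imaging.camera_params('wrist');print('cam in tool',R.from_quat(o['tool_rot']).inv().apply(p['xyz']-o['position']).round(3),(R.from_quat(o['tool_rot']).inv().as_matrix()@Rm(p)).round(2))
im=cv2.imread('pics/top0.png');hsv=cv2.cvtColor(im,cv2.COLOR_BGR2HSV);p=imaging.camera_params('top')
def blob(lo,hi,box):
    m=cv2.inRange(hsv,lo,hi);k=np.zeros_like(m);x0,y0,x1,y1=box;k[y0:y1,x0:x1]=m[y0:y1,x0:x1];return k
def rect(m,z):
    ys,xs=np.nonzero(m);pts=np.array([ray(p,(x,y),z)[:2] for x,y in zip(xs,ys)],np.float32)*1000
    return len(xs),pts.mean(0),cv2.minAreaRect(pts),cv2.boxPoints(cv2.minAreaRect(pts)).round().tolist()
print('plate',rect(blob((100,120,50),(125,255,255),(80,170,170,280)),.01))
r=blob((0,150,90),(8,255,255),(270,180,310,230));r2=blob((172,150,90),(180,255,255),(270,180,310,230));print('handle',rect(r|r2,.094))
k=blob((0,150,90),(8,255,255),(295,120,325,146));print('knob',rect(k,.145))
print('pin',rect(blob((0,100,60),(20,255,255),(120,185,140,210)),.03))
print('mesh',rect(blob((60,60,30),(90,255,255),(230,140,360,280)),.078))
E
```

```text
[[ 0.     0.429  0.903]
 [ 0.     0.903 -0.429]
 [-1.     0.    -0.   ]]
cam in tool [-0.162 -0.001 -0.077] [[-0.   -0.29  0.96]
 [ 1.    0.    0.  ]
 [-0.    0.96  0.29]]
plate (3092, array([469.05264, 355.57755], dtype=float32), ((470.97210693359375, 355.3253173828125), (94.56025695800781, 213.18028259277344), 75.908447265625), [[356.0, 335.0], [563.0, 284.0], [586.0, 375.0], [379.0, 427.0]])
handle (352, array([501.79755, -68.39438], dtype=float32), ((501.6649169921875, -68.3483657836914), (20.783239364624023, 96.07018280029297), 82.59605407714844), [[453.0, -72.0], [548.0, -85.0], [551.0, -64.0], [455.0, -52.0]])
knob (94, array([ 670.11847, -111.89449], dtype=float32), ((670.22265625, -111.5942611694336), (20.058963775634766, 26.489192962646484), 80.31592559814453), [[655.0, -119.0], [682.0, -124.0], [685.0, -104.0], [659.0, -99.0]])
pin (16, array([537.2803 , 340.10107], dtype=float32), ((537.5952758789062, 339.02093505859375), (12.754528999328613, 7.595816135406494), 89.87857818603516), [[534.0, 333.0], [541.0, 333.0], [541.0, 345.0], [534.0, 345.0]])
mesh (5694, array([501.12268, -84.44625], dtype=float32), ((491.87994384765625, -78.37809753417969), (202.84475708007812, 232.89901733398438), 79.39031982421875), [[359.0, -157.0], [588.0, -200.0], [625.0, -0.0], [396.0, 43.0]])
```

```bash
python3 - <<'E'
from h import *
go((.51,.345,.24),-14.1)
o=get_obs();print('then')
C=R.from_euler('z',0)
E
```

```text
t 1.0 pos [0.2683 0.5645 0.2226] shift [-17.4 -94.4 312.5] turn [-11.3  -0.   -0. ] q6 -0.18 F [ 0.3  0.2 -0.1] w 0.087
then
```

```bash
python3 -m inch '[[87,[-3,-16,52],[0,0,0]],[87,[-3,-16,52],[0,0,0]],[87,[-3,-16,52],[0,0,0]],[87,[-3,-16,52],[0,0,0]],[87,[-3,-15,52],[0,0,0]],[87,[-2,-15,52],[0,0,0]],[87,[0,0,0],[-6,0,0]],[87,[0,0,0],[-5.3,0,0]],[87,[0,0,0],[0,0,0]]]'
python3 - <<'E'
from h import *
im,p=snap('wrist','w1.png')
for t,z in [('pin_foot',.01)]:
    for d in imaging.tip_of('wrist',t): print(t,d['pixel'],d['confidence'],ray(p,d['pixel'],z))
hsv=cv2.cvtColor(im,cv2.COLOR_RGB2HSV)
m=cv2.inRange(hsv,(100,120,40),(125,255,255));ys,xs=np.nonzero(m)
pts=np.array([ray(p,(x,y),.01)[:2] for x,y in zip(xs[::5],ys[::5])],np.float32)*1000
print(cv2.minAreaRect(pts))
print('expected pin foot/top px',proj(p,(.537,.339,.01)),proj(p,(.537,.339,.046)))
go((.505,-.066,.24),-7.4)
E
```

```text
time: 2.12
position: [0.5194, 0.3398, 0.2405]
tool_rot: [0.086, 0.701, -0.084, 0.703]
ft_force: [-0.3, 0.3, 0.9]
grip_width: 0.0868
pin_foot [280.9, 190.3] 0.79 [0.54116335 0.33727057 0.01      ]
((472.3340148925781, 357.74066162109375), (96.9384536743164, 215.75506591796875), 76.14601135253906)
expected pin foot/top px [281.55307334 186.27959001] [281.98712873 194.90937756]
t 2.23 pos [0.519  0.3401 0.2404] shift [  -0.8 -397.8   83. ] turn [-6.4  0.2 -0.2] q6 -0.93 F [ 0.  -0.2 -0.5] w 0.0874
```

View pics/w1.png

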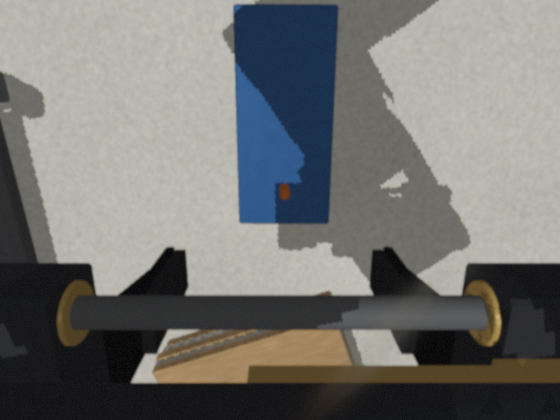

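```bash
python3 -m inch '[[87,[0,-50,10],[0,0,0]],[87,[0,-50,10],[0,0,0]],[87,[0,-50,11],[0,0,0]],[87,[0,-50,11],[0,0,0]],[87,[0,-50,11],[0,0,0]],[87,[0,-50,10],[0,0,0]],[87,[0,-50,10],[0,0,0]],[87,[0,-46,10],[0,0,0]],[87,[0,0,0],[-6.4,0.2,-0.2]],[87,[0,0,0],[0,0,0]]]'
python3 - <<'E'
from h import *
i0=cv2.imread('pics/w1.png');p0=None
im,p=snap('wrist','w2.png')
for t,z in [('spatula_mid',.086),('spatula_eye',.082),('latch_knob',.1225),('screen',.088)]:
    for d in imaging.tip_of('wrist',t): print(t,d['pixel'],d['confidence'],ray(p,d['pixel'],z))
hsv=cv2.cvtColor(im,cv2.COLOR_RGB2HSV)
m=cv2.inRange(hsv,(0,150,70),(8,255,255))|cv2.inRange(hsv,(172,150,70),(180,255,255))
n,l,st,c=cv2.connectedComponentsWithStats(m)
for i in range(1,n):
    if st[i,4]<150: continue
    ys,xs=np.nonzero(l==i);pts=np.array([ray(p,(x,y),.094)[:2] for x,y in zip(xs,ys)],np.float32)*1000
    print(st[i],cv2.minAreaRect(pts))
for s in (0,68): print('TCP-ahead px',proj(p,get_obs()['position']+R.from_quat(get_obs()['tool_rot']).apply([0,0,s/1000])))
go((.505,-.066,.24),-7.4)
E
```

```text
time: 3.48
position: [0.5061, -0.072, 0.2404]
tool_rot: [0.046, 0.703, -0.045, 0.708]
ft_force: [-0.7, 0.7, -0.4]
grip_width: 0.087
spatula_mid [282.4, 184.4] 0.82 [ 0.50453226 -0.06914253  0.086     ]
spatula_eye [283.6, 252.1] 0.57 [ 0.569615  -0.0761223  0.082    ]
latch_knob [259.0, 381.9] 0.97 [ 0.67624609 -0.11251287  0.1225    ]
screen [256.5, 353.5] 0.74 [ 0.6723378  -0.11615863  0.088     ]
[ 270  126   29  114 2902] ((503.3232727050781, -67.88777160644531), (22.751344680786133, 97.85443878173828), 82.68592834472656)
[250 353  23  12 243] ((674.0385131835938, -111.67704010009766), (21.733304977416992, 12.888821601867676), 82.63760375976562)
TCP-ahead px [282.62806351 264.76249311]
TCP-ahead px [282.37686172 382.9625792 ]
t 3.73 pos [ 0.5061 -0.0709  0.2404] shift [ 0.4  4.8 -1.7] turn [ 0.2  0.4 -0.1] q6 -1.81 F [-0.7 -0.3 -0.2] w 0.0867
```

View pics/w2.png

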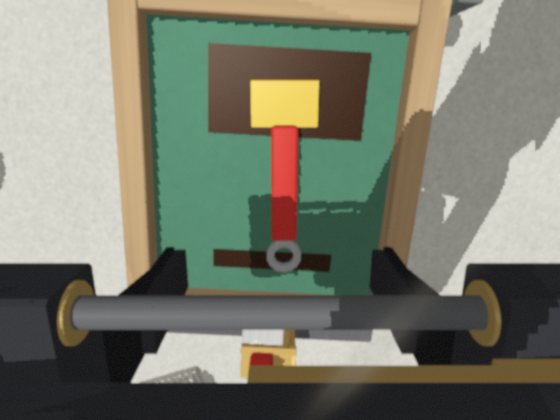

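```bash
python3 -m inch '[[87,[30,3,-3],[0.2,0.4,-0.1]],[87,[40,0,0],[0,0,0]],[87,[40,0,0],[0,0,0]],[87,[20,0,0],[0,0,0]],[87,[0,0,0],[0,0,0]]]'
python3 - <<'E'
from h import *
go((.503,-.068,.084),-7.3)
E
```

```text
time: 4.35
position: [0.5064, -0.0649, 0.1085]
tool_rot: [0.044, 0.704, -0.046, 0.708]
ft_force: [-0.5, -0.2, 0.0]
grip_width: 0.0868
t 4.35 pos [ 0.5064 -0.0649  0.1085] shift [24.5 -3.5 -3.1] turn [-0.   0.3  0.1] q6 -1.79 F [-0.5 -0.2  0. ] w 0.0868
```

```bash
python3 -m inch '[[87,[12,-3,-3],[0,0.3,0]],[87,[12,0,0],[0,0,0]],[87,[0,0,0],[0,0,0]]]' 15
python3 - <<'E'
from h import *
for i in range(3): go((.503,-.068,.084),-7.3)
E
```

```text
time: 4.72
position: [0.5045, -0.0677, 0.0849]
tool_rot: [0.044, 0.704, -0.046, 0.707]
ft_force: [0.1, -0.2, -0.2]
grip_width: 0.087
t 4.72 pos [ 0.5045 -0.0677  0.0849] shift [ 0.9 -0.5 -1.5] turn [0.  0.2 0.2] q6 -1.79 F [ 0.1 -0.2 -0.2] w 0.087
t 4.72 pos [ 0.5045 -0.0677  0.0849] shift [ 0.9 -0.5 -1.5] turn [0.  0.2 0.2] q6 -1.79 F [ 0.1 -0.2 -0.2] w 0.087
t 4.72 pos [ 0.5045 -0.0677  0.0849] shift [ 0.9 -0.5 -1.5] turn [0.  0.2 0.2] q6 -1.79 F [ 0.1 -0.2 -0.2] w 0.087
```

```bash
python3 -m inch '[[15,[1,0,0],[0,0,0]],[15,[0,0,0],[0,0,0]],[15,[0,0,0],[0,0,0]],[15,[0,0,0],[0,0,0]],[15,[0,0,0],[0,0,0]],[15,[0,0,0],[0,0,0]],[15,[0,0,0],[0,0,0]],[15,[0,0,0],[0,0,0]]]' 25
python3 - <<'E'
from h import *
go((.503,-.068,.084),-7.3)
E
```

```text
time: 5.72
position: [0.5056, -0.0681, 0.0852]
tool_rot: [0.044, 0.703, -0.046, 0.708]
ft_force: [-0.4, -1.2, 0.5]
grip_width: 0.022
t 5.72 pos [ 0.5056 -0.0681  0.0852] shift [ 1.2 -0.3 -2.6] turn [0.  0.4 0.2] q6 -1.79 F [-0.4 -1.2  0.5] w 0.022
```

```bash
python3 -m inch '[[15,[-15,0,0],[0,0,0]],[15,[-30,0,0],[0,0,0]],[15,[-40,0,0],[0,0,0]],[15,[-20,0,0],[0,0,0]],[15,[0,0,0],[0,0.3,0.2]]]'
python3 - <<'E'
from h import *
go((.474,.357,.19),-13.9)
E
```

```text
time: 6.35
position: [0.5044, -0.0674, 0.1959]
tool_rot: [0.045, 0.705, -0.045, 0.706]
ft_force: [-0.0, 0.6, -0.7]
grip_width: 0.0217
t 6.35 pos [ 0.5044 -0.0674  0.1959] shift [  5.8 417.2 -83.8] turn [ 6.6  0.1 -0. ] q6 -1.8 F [-0.   0.6 -0.7] w 0.0217
```

```bash
python3 -m inch '[[15,[0,25,-5],[0,0,0]],[15,[0,45,-9],[0,0,0]],[15,[0,50,-10],[0,0,0]],[15,[0,50,-10],[0,0,0]],[15,[0,50,-10],[0,0,0]],[15,[0,50,-10],[0,0,0]],[15,[0,50,-10],[0,0,0]],[15,[0,50,-10],[0,0,0]],[15,[0,40,-8],[0,0,0]],[15,[0,10,-2],[3.3,0,0]],[15,[0,0,0],[3.3,0,0]],[15,[0,0,0],[0,0,0]]]'
python3 - <<'E'
from h import *
go((.474,.357,.19),-13.9)
E
```

```text
time: 7.85
position: [0.469, 0.3712, 0.185]
tool_rot: [0.084, 0.707, -0.09, 0.697]
ft_force: [0.2, 0.7, -1.2]
grip_width: 0.0214
t 7.85 pos [0.469  0.3712 0.185 ] shift [ -5.  -12.6   8.3] turn [-0.3 -0.7  0.5] q6 -0.84 F [ 0.2  0.7 -1.2] w 0.0214
```

```bash
python3 -m inch '[[15,[20,-12,8],[-0.3,-0.7,0.5]],[15,[40,0,0],[0,0,0]],[15,[40,0,0],[0,0,0]],[15,[15,0,0],[0,0,0]],[15,[0,0,0],[0,0,0]]]'
python3 - <<'E'
from h import *
go((.474,.357,.063),-13.9)
im,p=snap('side','s1.png');t=imaging.camera_params('top');imaging.camera('top')
for n in('side','top'):
    for k in('spatula_eye','spatula_mid','pin_foot'):
        print(n,k,[(np.round(d['pixel'],1),round(d['confidence'],2)) for d in imaging.tip_of(n,k)])
    q=imaging.camera_params(n)
    for nm,X in (('pinfoot',(.538,.341,.01)),('pintop',(.538,.341,.046)),('eye',(.538,.341,.062)),('mid',(.472,.357,.066))): print(nm,proj(q,X).round(1))
x,y=map(int,proj(p,(.51,.345,.04)));cv2.imwrite('pics/s1c.png',cv2.resize(im[y-50:y+50,x-65:x+65,::-1],None,fx=6,fy=6,interpolation=cv2.INTER_CUBIC)); print('crop origin',x-65,y-50)
E
```

```text
time: 8.48
position: [0.4743, 0.3557, 0.0665]
tool_rot: [0.084, 0.702, -0.085, 0.702]
ft_force: [0.2, -0.6, 0.4]
grip_width: 0.0218
t 8.47 pos [0.4743 0.3557 0.0665] shift [ 3.5  1.2 -0.6] turn [ 0.2 -0.1  0.1] q6 -0.88 F [ 0.2 -0.6  0.4] w 0.0218
side spatula_eye [(array([229. , 134.3]), 0.8), (array([147.9, 177.6]), 0.79), (array([204.9, 374.4]), 0.79), (array([276.2, 241.6]), 0.55)]
side spatula_mid [(array([206.1, 133.3]), 0.76), (array([131.2, 191.3]), 0.76), (array([227.4, 382.1]), 0.67), (array([345.9, 205.7]), 0.58), (array([230.6, 147.8]), 0.48)]
side pin_foot [(array([230. , 146.3]), 0.71)]
pinfoot [230.5 145.7]
pintop [229.7 136.7]
eye [229.4 132.6]
mid [207.7 134.8]
top spatula_eye [(array([123.9, 196.1]), 0.86), (array([130.8, 311.6]), 0.86), (array([398.5, 337.3]), 0.8)]
top spatula_mid [(array([147.2, 329.4]), 0.72), (array([420.8, 323.9]), 0.69)]
top pin_foot [(array([131.1, 199.2]), 0.64)]
pinfoot [130.2 198.6]
pintop [125.7 196.3]
eye [123.6 195.2]
mid [115.5 222. ]
crop origin 156 90
```

View pics/s1c.png

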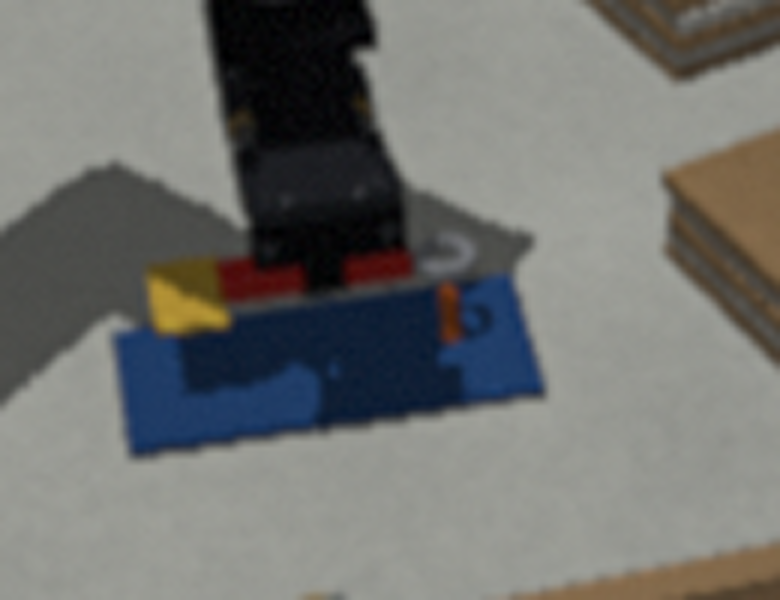

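The side crop shows the eye at (447,252), directly over the pin's axis (top 449,285, foot 452,340). The networks agree within about 1 px. Lowering.

```bash
python3 -m inch '[[15,[12,0.6,-0.3],[0,0,0]],[15,[12,0,0],[0,0,0]],[15,[10,0,0],[0,0,0]],[15,[0,0,0],[0,0,0]]]'
python3 - <<'E'
from h import *
go((.474,.357,.016),-13.9)
E
```

```text
time: 9.38
position: [0.4749, 0.3574, 0.032]
tool_rot: [0.085, 0.701, -0.084, 0.703]
ft_force: [-0.0, 0.3, -1.3]
grip_width: 0.0219
t 9.38 pos [0.4749 0.3574 0.032 ] shift [16.  -0.6 -0.8] turn [ 0.2  0.1 -0.1] q6 -0.87 F [-0.   0.3 -1.3] w 0.0219
```

```bash
python3 -m inch '[[15,[6,0,0],[0,0,0]],[15,[6,0,0],[0,0,0]],[15,[3,0,0],[0,0,0]],[15,[0,0,0],[0,0,0]]]'
python3 - <<'E'
from h import *
go((.474,.357,.016),-13.9)
E
```

```text
time: 9.88
position: [0.4752, 0.3575, 0.0159]
tool_rot: [0.085, 0.701, -0.084, 0.703]
ft_force: [-0.2, 0.3, -0.3]
grip_width: 0.0216
t 9.88 pos [0.4752 0.3575 0.0159] shift [-0.1 -0.8 -1.1] turn [ 0.2  0.1 -0.1] q6 -0.87 F [-0.2  0.3 -0.3] w 0.0216
```

Open slightly to drop it the last millimetre, then fully, and raise.

```bash
python3 -m inch '[[15,[1,0,0],[0,0,0]],[40,[0,0,0],[0,0,0]],[60,[0,0,0],[0,0,0]],[60,[0,0,0],[0,0,0]],[60,[0,0,0],[0,0,0]],[60,[-15,0,0],[0,0,0]],[60,[-40,0,0],[0,0,0]],[60,[-50,0,0],[0,0,0]],[60,[-50,0,0],[0,0,0]],[60,[-40,0,0],[0,0,0]],[60,[0,0,0],[0,0,0]]]'
python3 - <<'E'
from h import *
im,p=snap('side')
im2,p2=snap('wrist');
for k,z in (('spatula_eye',.014),('spatula_mid',.018),('pin_foot',.01)):
    print(k,[(d['pixel'],round(d['confidence'],2),ray(p,d['pixel'],z).round(4)) for d in imaging.tip_of('side',k)][:2],[(d['pixel'],round(d['confidence'],2),ray(p2,d['pixel'],z).round(4)) for d in imaging.tip_of('wrist',k)])
x,y=map(int,proj(p,(.51,.345,.02)))
a=cv2.resize(im[y-40:y+40,x-50:x+50],(400,320),interpolation=cv2.INTER_CUBIC);b=cv2.resize(im2,(400,300))
cv2.imwrite('pics/c2.png',np.vstack([a,b])[:600,:,::-1])
# knob geometry: hover above
go((.673,-.112,.24),-10.3)
E
```

```text
time: 11.25
position: [0.4756, 0.3577, 0.2218]
tool_rot: [0.086, 0.699, -0.082, 0.705]
ft_force: [0.4, -0.9, 1.1]
grip_width: 0.0602
spatula_eye [([202.3, 374.2], 0.85, array([ 0.179 , -0.3371,  0.014 ])), ([147.0, 177.2], 0.74, array([0.2547, 0.3145, 0.014 ]))] [([280.4, 235.3], 0.74, array([0.5349, 0.343 , 0.014 ])), ([277.8, 238.0], 0.72, array([0.5372, 0.3396, 0.014 ]))]
spatula_mid [([231.6, 384.2], 0.97, array([ 0.225 , -0.3869,  0.018 ])), ([208.6, 145.2], 0.96, array([0.4734, 0.3662, 0.018 ]))] [([277.5, 175.1], 0.79, array([0.4713, 0.3553, 0.018 ]))]
pin_foot [([229.4, 148.3], 0.67, array([0.5296, 0.3306, 0.01  ]))] [([277.6, 239.6], 0.88, array([0.5404, 0.3386, 0.01  ]))]
t 11.65 pos [0.4728 0.3561 0.2153] shift [ -24.5 -407.5  305.3] turn [-3.4 -0.1  0.1] q6 -0.87 F [ 0.   0.  -0.1] w 0.06
```

View pics/c2.png

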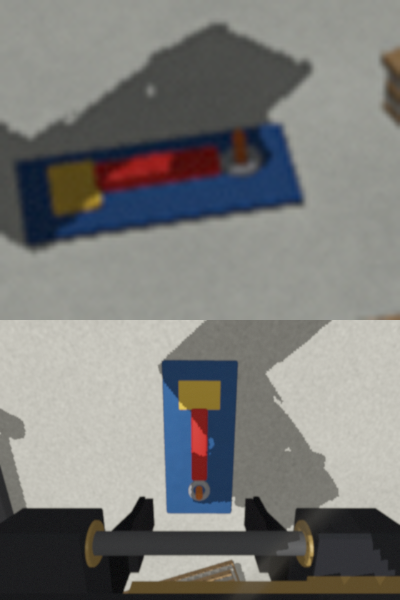

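The spatula lies on the plate, released, with the pin standing up through the ring in both views. Next is a look at the knob.

```bash
python3 -m inch '[[87,[-10,-46,26],[0,0,0]],[87,[-6,-46,26],[0,0,0]],[87,[-4,-46,26],[0,0,0]],[87,[-4,-46,26],[0,0,0]],[87,[-4,-46,26],[0,0,0]],[87,[-4,-46,26],[0,0,0]],[87,[-3,-46,26],[0,0,0]],[87,[0,-46,26],[0,0,0]],[87,[0,-43,24],[-3.4,0,0]],[87,[0,0,0],[0,0,0]],[87,[0,0,0],[0,0,0]]]'
python3 - <<'E'
from h import *
im,p=snap('wrist','w3.png')
for t,z in [('latch_knob',.1225),('screen',.088),('press',0)]:
    for d in imaging.tip_of('wrist',t): print(t,d['pixel'],d['confidence'],ray(p,d['pixel'],z).round(4))
hsv=cv2.cvtColor(im,cv2.COLOR_RGB2HSV)
m=cv2.inRange(hsv,(0,150,50),(8,255,255))|cv2.inRange(hsv,(172,150,50),(180,255,255))
n,l,st,c=cv2.connectedComponentsWithStats(m)
for i in range(1,n):
    if st[i,4]>100: print(st[i],c[i])
for X in [(.672,-.112,.145),(.672,-.112,.1225)]: print(proj(p,X).round(1))
cs=[proj(p,np.array([.672,-.112,.145])+R.from_euler('z',-10.3,degrees=True).apply([a,b,0])).round(1).tolist() for a in(-.015,.015) for b in(-.011,.011)];print(cs)
m=cv2.inRange(hsv,(60,60,20),(90,255,255));ys,xs=np.nonzero(m);pts=np.array([ray(p,(x,y),.08)[:2] for x,y in zip(xs[::7],ys[::7])],np.float32)*1000;print('mesh',cv2.minAreaRect(pts))
go((.672,-.112,.108),-10.3)
E
```

```text
time: 13.02
position: [0.6043, -0.1113, 0.241]
tool_rot: [0.062, 0.71, -0.063, 0.698]
ft_force: [-0.3, 1.7, 0.2]
grip_width: 0.0872
latch_knob [291.9, 281.7] 0.82 [ 0.6738 -0.1135  0.1225]
screen [290.6, 263.5] 0.58 [ 0.673  -0.1135  0.088 ]
press [294.5, 52.5] 0.91 [ 0.4865 -0.0759  0.    ]
[282 257  28  39 984] [294.66565041 276.05284553]
[294.4 292.8]
[293.4 279.4]
[[280.2, 274.8], [309.3, 275.0], [280.0, 310.0], [308.2, 310.2]]
mesh ((569.1801147460938, -105.61508178710938), (233.28318786621094, 230.3546142578125), 80.00430297851562)
t 13.22 pos [ 0.6046 -0.1102  0.2419] shift [132.9  10.3  68.7] turn [ 0.4 -0.9  0.2] q6 -1.75 F [-0.1  0.4 -0.3] w 0.0869
```

View pics/w3.png

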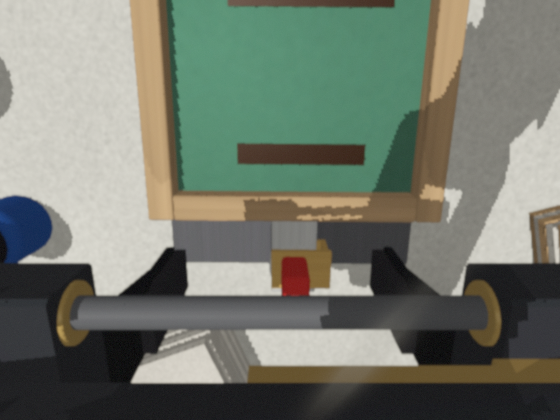

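```bash
python3 -m inch '[[60,[0,5,35],[0.4,-0.9,0.2]],[60,[0,5,34],[0,0,0]],[60,[30,0,0],[0,0,0]],[60,[30,0,0],[0,0,0]],[60,[20,0,0],[0,0,0]],[60,[0,0,0],[0,0,0]]]'
python3 - <<'E'
from h import *
go((.673,-.112,.108),-10.3)
E
```

```text
time: 13.98
position: [0.6764, -0.104, 0.1614]
tool_rot: [0.06, 0.703, -0.06, 0.706]
ft_force: [0.6, 0.3, 0.5]
grip_width: 0.0598
t 13.97 pos [ 0.6764 -0.104   0.1614] shift [53.3 -8.5 -2.2] turn [ 0.5  0.2 -0. ] q6 -1.72 F [0.6 0.3 0.5] w 0.0598
```

```bash
python3 -m inch '[[60,[0,-8.5,-2.2],[0.5,0.2,0]],[60,[20,0,0],[0,0,0]],[60,[20,0,0],[0,0,0]],[60,[10,0,0],[0,0,0]],[60,[0,0,0],[0,0,0]]]'
python3 - <<'E'
from h import *
go((.673,-.112,.108),-10.3)
E
```

```text
time: 14.6
position: [0.6743, -0.1124, 0.1121]
tool_rot: [0.063, 0.702, -0.064, 0.706]
ft_force: [0.1, -0.7, -0.4]
grip_width: 0.0602
t 14.6 pos [ 0.6743 -0.1124  0.1121] shift [ 4.1  0.2 -1.4] turn [0.  0.3 0. ] q6 -1.72 F [ 0.1 -0.7 -0.4] w 0.0602
```

```bash
python3 -m inch '[[15,[4,0,-1],[0,0.3,0]],[15,[0,0,0],[0,0,0]],[15,[0,0,0],[0,0,0]],[15,[0,0,0],[0,0,0]],[15,[0,0,0],[0,0,0]],[15,[0,0,0],[0,0,0]]]' 45
python3 - <<'E'
from h import *
go((.673,-.112,.108),-10.3)
E
```

```text
time: 15.35
position: [0.6749, -0.111, 0.1097]
tool_rot: [0.064, 0.703, -0.063, 0.706]
ft_force: [-0.1, -0.2, -0.9]
grip_width: 0.0215
t 15.35 pos [ 0.6749 -0.111   0.1097] shift [ 1.7 -1.4 -1.7] turn [-0.   0.2 -0.1] q6 -1.72 F [-0.1 -0.2 -0.9] w 0.0215
```

```bash
python3 -m inch '[[15,[0,5,0],[0,0,0]],[15,[0,5,0],[0,0,0]],[15,[0,4,0],[0,0,0]],[15,[0,0,0],[0,0,0]]]'
python3 - <<'E'
from h import *
P0=np.array([.6749,-.111]);y=np.deg2rad(79.7)
o=get_obs();print('pulled',(o['position'][:2]-P0)@[np.cos(y),np.sin(y)])
go((.673,-.112,.108),-10.3)
E
```

```text
time: 15.85
position: [0.6765, -0.1021, 0.1097]
tool_rot: [0.061, 0.703, -0.066, 0.705]
ft_force: [-1.7, -5.5, -0.7]
grip_width: 0.0216
pulled 0.009096071552953394
t 15.85 pos [ 0.6765 -0.1021  0.1097] shift [  1.8 -10.4  -1.7] turn [0.  0.2 0.4] q6 -1.7 F [-1.7 -5.5 -0.7] w 0.0216
```

```bash
python3 -m inch '[[15,[0,4,0],[0,0,0]],[15,[0,2,0],[0,0,0]],[15,[0,0.5,0],[0,0,0]]]'
python3 - <<'E'
from h import *
P0=np.array([.6749,-.111]);y=np.deg2rad(79.7)
o=get_obs();print('pulled',(o['position'][:2]-P0)@[np.cos(y),np.sin(y)])
go((.673,-.112,.108),-10.3)
E
```

```text
time: 16.23
position: [0.6772, -0.0989, 0.1097]
tool_rot: [0.06, 0.704, -0.068, 0.705]
ft_force: [-1.1, -6.3, -1.0]
grip_width: 0.0217
pulled 0.01233816044807934
t 16.23 pos [ 0.6772 -0.0989  0.1097] shift [  1.9 -13.6  -1.7] turn [-0.   0.2  0.7] q6 -1.69 F [-1.1 -6.3 -1. ] w 0.0217
```

```bash
python3 -m inch '[[15,[-9.5,1.5,-0.6],[0,-1.5,0]],[15,[-10,1.2,-0.8],[0,-1.5,0]],[15,[-18,1,-1.6],[0,-3,0]],[15,[-18,1,-1.6],[0,-3,0]],[15,[-18,1,-1.6],[0,-3,0]]]'
python3 - <<'E'
from h import *
d,b=go((.673,-.112,.108),-10.3)
im,p=snap('side','s4.png');im2,_=snap('top');cv2.imwrite('pics/l1.png',im[120:320,150:430,::-1].repeat(2,0).repeat(2,1))
T=R.from_quat(get_obs()['tool_rot']).as_matrix();print('pitch deg',np.rad2deg(np.arctan2(T[2,2],-T[2,0])))
E
```

```text
time: 16.85
position: [0.6658, -0.0955, 0.1787]
tool_rot: [0.051, 0.625, -0.076, 0.775]
ft_force: [0.6, -5.7, -4.0]
grip_width: 0.0216
t 16.85 pos [ 0.6658 -0.0955  0.1787] shift [ 71.5 -13.7  -5.3] turn [-0.1 12.3  1. ] q6 -1.71 F [ 0.6 -5.7 -4. ] w 0.0216
pitch deg 12.393926841002905
```

View pics/l1.png

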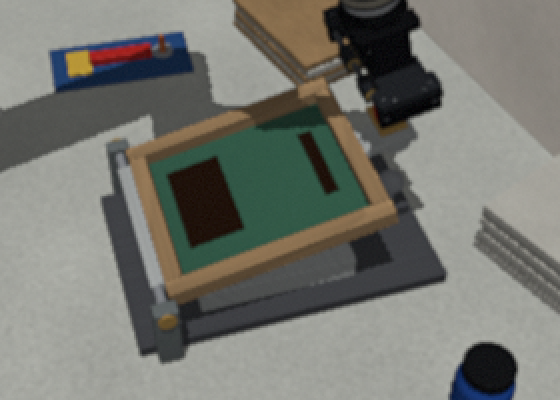

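The screen is rising: the tongue is off the ball, the wrist carries 4 N, and the spatula is still on its pin at the upper left. I'll lift another 12°.

```bash
python3 -m inch '[[15,[-18,1,-1.6],[0,-3,0]],[15,[-18,1,-1.6],[0,-3,0]],[15,[-18,1,-1.6],[0,-3,0]],[15,[-18,1,-1.6],[0,-3,0]],[15,[-1,1,0],[0,0,0]],[15,[-1,1,0],[0,0,0]],[15,[-1,1,0],[0,0,0]],[15,[-1,1,0],[0,0,0]],[15,[-1,1,0],[0,0,0]]]'
python3 - <<'E'
from h import *
d,b=go((.673,-.112,.108),-10.3)
im,p=snap('side');cv2.imwrite('pics/l2.png',im[80:400,150:450,::-1].repeat(2,0)[:600].repeat(2,1)[:600])
p2=imaging.camera_params('top');imaging.camera('top')
for k,z in (('spatula_eye',.014),('pin_foot',.01),('ink_jar',0),('tape_roll',0),('notebooks',0)):
    for n,q in(('side',p),('top',p2)): print(k,n,[(np.round(d['pixel'],1).tolist(),round(d['confidence'],2)) for d in imaging.tip_of(n,k)][:3])
o=get_obs();print(o['position'],o['joint_velocities'].round(3));T=R.from_quat(o['tool_rot']).as_matrix();print('pitch deg',np.rad2deg(np.arctan2(T[2,2],-T[2,0])), 'screen deg from z',np.rad2deg(np.arcsin((o['position'][2]-.088)/np.hypot(.335,.0217)))-np.rad2deg(np.arctan(.0217/.335)))
E
```

```text
time: 18.08
position: [0.6374, -0.0872, 0.251]
tool_rot: [0.044, 0.537, -0.086, 0.838]
ft_force: [-0.1, -6.7, -4.3]
grip_width: 0.0219
t 18.07 pos [ 0.6374 -0.0872  0.251 ] shift [146.8 -14.8 -24.1] turn [-0.5 24.8  1.2] q6 -1.76 F [-0.1 -6.7 -4.3] w 0.0219
spatula_eye side [([232.5, 145.9], 0.88), ([201.9, 371.1], 0.88), ([148.5, 176.5], 0.74)]
spatula_eye top [([397.8, 339.3], 0.96), ([129.3, 198.1], 0.89), ([131.8, 311.5], 0.4)]
pin_foot side [([231.0, 145.5], 0.56)]
pin_foot top [([130.8, 200.4], 0.59)]
ink_jar side [([386.0, 323.9], 0.73)]
ink_jar top []
tape_roll side [([335.8, 358.5], 0.9)]
tape_roll top [([427.5, 237.2], 0.94)]
notebooks side [([300.7, 144.8], 0.77)]
notebooks top [([164.7, 116.6], 0.87)]
[ 0.63746874 -0.0871166   0.25096005] [-0.002 -0.     0.002  0.003  0.    -0.   ]
pitch deg 24.790379427108917 screen deg from z 25.33446529698799
```

View pics/l2.png

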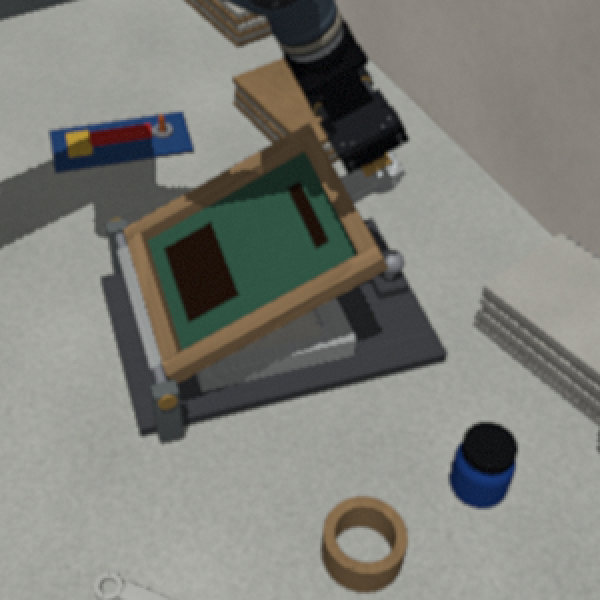

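The screen stands at about 25° with the bare ball visible at (393,262). The spatula is on its pin at (162,128) and the jar and roll are where they started. The arm is still, so I'm handing in.

```bash
python3 -c "
from h import *
print(robot.hand_in())
o=get_obs();print(o['time'],o['position'],o['ft_force'],o['grip_width'])"
```

```text
the job is handed in; nothing more can be done
None
the job is handed in; nothing more can be done
```

The job is handed in at about 18 s of the 59 s allowed. The spatula hangs on the pin, let go, and the screen is held up in the gripper.

**Spatula:** I gripped it by the handle, lowered its eye over the pin onto the blue plate and released it. The side and wrist views showed the pin standing up through the ring. In the last pictures the networks put eye and pin foot within 1.5 px (side) and about 3 px (top) of each other; the top figure is roughly 6 mm at most. The pin fits inside the ring with only about 4 mm of play.

**Latch and screen:** I pulled the knob sideways to about 13 mm of slide, judged from the pull force (6.4 N) and a measured travel of 12 mm. I then lifted along the hinge arc.
- **Tilt:** about 25° (0.43 rad), from both the tool's pitch and its height.
- **Rise:** the gripper rose about 14 cm.
- **Hold:** the knob was firmly gripped (22 mm opening, 4.3 N of weight carried) and joint speeds were practically zero.

**Bystanders:** The jar, tape roll and notebooks were found within about 4 px of their starting positions. The top view missed the jar at the end, so I checked it only from the side.

**Disagreements:** The first network positions for the pin and spatula differed by 2–7 mm from the colour fits. I used the colour fits and wrist-camera views, and a side view just before lowering confirmed them. Hand-in gave no verdict.

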